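# Reset the sander's starter box

## Task

The sander has tripped: swing both cover halves of its starter box down until they lie flat and meet edge to edge, then lift the orange reset pin out of its wooden stand, reach its thin brass end down through the square hole between the closed covers and push the recessed red reset button right down. Finish while still holding the pin in the gripper with the button pressed down and both covers shut; do not put the pin down or let go, and leave the other things on the bench where they are.

Things in the scene. Friction and masses are not known exactly. Their poses are not given: they have to be found in the camera images.
- starter_box: Fixed grey starter box, open-topped, 170 x 170 mm, 70 mm high, with two teal cover halves hinged on its rim that shut level, edge to edge over its middle (2 mm gap), outer faces then 76 mm above the bench. Origin at the centre of its underside, on the bench; x and y along its walls, z up. Hinge lines along x, 70 mm up, at y = +85 mm (left half) and -85 mm (right half).
- cover_left (a joint): Angle of the left cover half, a 6 mm plate, 170 mm along the hinge, 84 mm from hinge to free edge, half of the hole cut out of that edge. 0 = shut and level, grows as it opens upward, 1.57 = upright, at most 1.8. Stiff friction hinge: stays where it is left; about 2 to 4 N at the free edge moves it.
- cover_right (a joint): Angle of the right cover half (hinge at y = -85 mm of the box); same size, meaning and stiffness as the left.
- hole (a point): Centre of the square hole between the shut covers, 24 x 24 mm, edged in yellow, at the level of their outer faces (76 mm above the bench); its axes are those of the box. The button lies right below it.
- reset_button (a joint): Travel of the red spring button (28 mm across, its top 28 mm below the covers' outer faces, centred under the hole): 0 = up, 6 mm = fully down, which takes 5 N.
- pin_stand: Fixed wooden block, 60 x 60 mm, 56 mm high, with an upright through hole of 14 mm in its middle in which the reset pin stands. Origin at the centre of its underside.
- reset_pin: Reset pin, 70 g, standing upright in the stand: a brass rod 10 mm thick and 50 mm long below, and an orange round grip 22 mm thick and 70 mm long above, whose shoulder rests on the stand. Origin at the brass tip, z along the pin towards the grip (so the grip spans z = 50 to 120 mm; in the stand the tip is 6 mm above the bench).
- oil_can: Bystander: green can with a paper label, 60 mm across, 130 mm tall, loose. Origin at the centre of its underside.
- tube_offcut: Bystander: dark steel tube offcut, 80 mm across, 60 mm tall, loose, beyond the box. Origin at the centre of its underside.
- stone_tray: Bystander: small yellow tray, 70 x 55 x 22 mm, loose. Origin at the centre of its underside.
- wire_brush: Bystander: brush with a blue handle, 200 mm long, loose. Origin under its middle.
- hammer: Bystander: hammer, 260 mm long, loose. Origin under its middle.
- steel_strip: Bystander: flat steel strip, 220 x 28 x 5 mm, loose. Origin at the centre of its underside.
- screwdriver: Bystander: screwdriver with a green handle, 200 mm long, loose. Origin under its middle.
Mind the look-alikes: they are no part of the job. Leave any purple look-alike of the starter_box alone. What is shaped like the reset_pin but purple is not meant.

How it is judged (in metres and radians):
On the way, in this order (a step that is already met when the one before it is completed fails the run):
1. both cover halves are shut, edge to edge (value of joint each of cover_left, cover_right below 0.06 rad), for 0.2 s.
2. the pin is lifted out of its stand in the fingers (height (world z) of reset_pin above 0.06 m and contact force between the fingers and reset_pin above 1 N), for 0.2 s.
At the end, for the whole second after the job is handed in: For the last second the gripper holds the pin, its tip over 25 mm below the covers' outer faces, within 14 mm of the hole's axis and pushing with over 1.5 N; the button is at least 4.5 of its 6 mm down; both covers are shut to 0.06 rad (5 mm at the free edge) (all of step 1 and value of joint reset_button above 0.0045 m and contact force between reset_pin and starter_box above 1.5 N and contact force between the fingers and reset_pin above 1 N and z of reset_pin in the frame of hole below -0.025 m and horizontal distance between reset_pin and hole below 0.014 m); the arm keeps its last pose, push and grip.
It fails at once if another thing on the bench is pushed more than 40 mm or knocked over (distance of any of oil_can, tube_offcut, stone_tray, wire_brush, hammer, steel_strip, screwdriver from where it was at the start of the episode above 0.04 m or angle between any of oil_can, tube_offcut's own z axis and vertical above 0.5 rad).
It also fails if it takes over 64 s, if anything falls off the work surface, if the arm or the gripper's body presses on something with over 40 N, if the wrist force passes 120 N, or if a joint passes its speed limit or range.

## Robot

A 6-joint arm with a two-finger parallel gripper is mounted at the origin on the work surface. World frame = base frame: x ahead of the robot, y to its left, z up, the work surface at z = 0. Lengths are in mm, angles in rad, forces in N, time in s.
With the tool pointing down it reaches from about 275 to 1000 mm from the base axis. Payload 8.4 kg.
Tool frame: the origin (TCP) lies midway between the tips of the shut fingers; the grasp point (between the pads) lies 19 mm behind it; z points along the fingers, y is the line along which they close (so a half turn about z gives the same grasp; the last joint's range is limited). The gripper opens to 85 mm and grips with 20 to 120 N. Pads are 22 mm wide; open, the fingers measure 114 mm over their backs; the gripper's body (76 mm by 85 mm) begins 54 mm behind the grasp point. The pads swing forward as they close: fully open they stand 13 mm farther back than shut.
Start: joints at [-1.316, 0.353, 1.633, -0, 1.155, -0.002], TCP at [158.74, -604.508, 231.281] pointing down, gripper open.
Joint ranges: [-2.63, 2.63], [-0.92, 2.1], [0.06, 2.66], [-1.3, 4.44], [0, 2.69], [-3.02, 3.02]. Speed limits (rad/s): [2.22, 2.22, 2.79, 3.14, 3.14, 3.14].

## Interface

Orientations are given as [roll, pitch, yaw] about the fixed x, y, z axes, in that order (R = Rz(yaw) Ry(pitch) Rx(roll)).
In Python, from rig import r gives the robot as it stands.
- The arm moves only by the tool servo_tool, never from a script. Its argument "deltas" is a list of rows, each an object of numbers: "x", "y", "z": the shift along the world's x, y, z in mm; "rx", "ry", "rz": the turn, a rotation vector about the world's x, y, z in rad; "gripper": the gripper's target within -1 to 1 (fully open at 1, half-way at 0, shut at -1). A call has 1 to 10 rows; each row is the pose to reach, as a shift and turn from the pose commanded when the call began; what a row does not reach only later rows make up. A row lasts 1/10 s, in which the tool goes at most 50 mm and 8.59 degrees, less where a joint would pass 70% of its speed; a pose out of reach is approached as far as the arm can. A call with a gripper value outside its range is refused whole. The fingers move at their own pace and stop on an object; "newtons" is the grip in N (left out, the last holds). Time passes only in rows, so rows that repeat a pose let the fingers close. It gives the time, the measured TCP pose, the force, the opening and the grip force at its end, in the units of the state.
- r.sense(): the state, without advancing time (a new reading comes with each control period).
- r.grab_frame(name): name is "scene" or "top" or "wrist"; returns the picture (384x512x3 uint8, blue, green, red); there is no depth.
- r.camera_params(name): a dict with "mtx" (3x3 intrinsics, pixels), "eye" and "orientation" of the camera in the world. Camera axes: x right, y down, z forward; pixel columns grow to the right and rows downward; lengths in mm; the calibration is good to about 2 mm. A picture is of the moment at which its call begins: read the wrist's pose just before it. camera_params takes no time and is no camera call; for the wrist camera it gives the pose at the moment of the call.
- r.sign_off(): hands the job in; it is judged then, once.
Trained networks look in the newest picture that a camera, given by its name, has taken for a name from the list of things; names that differ only in an ending like _2 or _b are one class to them, and where a whole thing is asked for, a point or a joint stands for the part that bears it (a point fixed in the world has none). Each returns a list of dicts, best first, with "conf" (0 to 1); they miss things now and then, are a little off and sometimes report something else, mostly with a low value. They report only what shows in the picture. A call takes as long as a camera call. They do not tell look-alikes from the thing itself.
- r.recognise(name, camera): "box" ([left, top, width, height] in pixels, round what is visible of it).
The state is a dict: "clock": time; "qpos": joint angles; "qvel": joint speeds; "joint_efforts": joint torques, N m; "eef_pos": TCP position; "tcp_rot": TCP orientation; "contact_force": force on the tool from outside, world axes, zero at the start; "wrist_torque": the same for the moment, N m; "opening": opening from 0.0 (shut) to 1.0 (fully open); "grasp_force": force on a finger pad.
Only numpy, scipy, OpenCV 4.12 (cv2) and the standard library are available. Lean on these libraries where they do the work, as an engineer would, in place of code of your own. Each camera call takes 0.05 s, during which the arm holds its last target. There are 200 camera calls.

## Working session

There is one attempt and no reset: what is moved stays moved. The work goes in short steps, Python scripts to look and compute and a tool call to move; the robot and the scene stay as the last step left them, time stands still between calls to the robot, and variables do not carry over. Pictures are saved under pics/ and viewed, at most 10 in all, crops included, and the job is handed in when it is done.

Besides the shell and the picture viewer there is one more tool, called after ">>>" in YAML: its name, and indented under it one key for each argument. servo_tool: Moves the arm, as the interface text tells. Its arguments: {"type":"object","properties":{"deltas":{"type":"array","items":{"type":"object","properties":{"x":{"type":"number"},"y":{"type":"number"},"z":{"type":"number"},"rx":{"type":"number"},"ry":{"type":"number"},"rz":{"type":"number"},"gripper":{"type":"number"}}}},"newtons":{"type":"number"}},"required":["deltas"]}

```bash
mkdir -p pics; cat > h.py <<'E'
import numpy as np, cv2
from rig import r
from scipy.spatial.transform import Rotation as R
def cam(n):
    p=r.camera_params(n); o=np.array(p["orientation"]);
    Rm=o if o.shape==(3,3) else R.from_euler('xyz',o).as_matrix()
    return np.array(p["mtx"]),np.array(p["eye"]),Rm
def pt(n,u,v,z,c=None):
    K,e,Rm=c or cam(n); d=Rm@np.linalg.inv(K)@[u,v,1]; return e+d*(z-e[2])/d[2]
def proj(n,P,c=None):
    K,e,Rm=c or cam(n); q=K@(Rm.T@(np.array(P,float)-e)); return q[:2]/q[2]
E
python3 - <<'E'
from h import *
for n in("top","scene"):
    f=r.grab_frame(n); cv2.imwrite(f"pics/{n}0.png",f); p=r.camera_params(n);print(n,p)
    for k in("starter_box","cover_left","pin_stand","reset_pin","oil_can","tube_offcut"):
        print(k,[(d["box"],round(d["conf"],2)) for d in r.recognise(k,n)][:4])
E
python3 -c "
import cv2,numpy as np
a=cv2.imread('pics/top0.png');print(a.shape)"
```

```text
top {'mtx': array([[471.73960701,   0.        , 266.98556657],
       [  0.        , 471.73960701, 190.80612464],
       [  0.        ,   0.        ,   1.        ]]), 'eye': array([ 379.85389988,    8.24321763, 1688.94006119]), 'orientation': array([-3.04873973, -0.01293725, -1.56146751])}
starter_box [([301.6, 228.1, 64.8, 61.2], 0.76), ([231.5, 159.5, 50.6, 53.8], 0.73), ([177.9, 234.9, 57.9, 57.7], 0.59), ([347.1, 192.1, 24.0, 20.1], 0.38)]
cover_left [([179.0, 238.4, 32.1, 54.3], 0.91), ([231.6, 158.8, 12.9, 54.0], 0.78), ([300.7, 234.1, 35.1, 55.3], 0.63)]
pin_stand [([169.5, 195.6, 22.6, 20.9], 0.65)]
reset_pin [([172.0, 174.5, 12.4, 10.2], 0.52), ([173.8, 196.5, 10.7, 10.0], 0.49)]
oil_can [([347.3, 193.9, 21.5, 13.5], 0.54)]
tube_offcut [([223.9, 110.9, 21.3, 23.6], 0.73)]
scene {'mtx': array([[497.65875755,   0.        , 262.29303922],
       [  0.        , 497.65875755, 188.31291134],
       [  0.        ,   0.        ,   1.        ]]), 'eye': array([1756.69385126,  176.03355108,  982.60330936]), 'orientation': array([-2.21107441,  0.01386249,  1.71301301])}
starter_box [([302.5, 133.3, 59.2, 47.9], 0.95), ([238.9, 152.2, 64.2, 74.5], 0.85), ([180.9, 130.1, 51.5, 43.6], 0.78), ([346.6, 185.4, 23.6, 24.3], 0.56)]
cover_left [([277.7, 156.7, 27.4, 53.2], 0.94), ([207.5, 132.5, 29.0, 23.3], 0.89), ([357.2, 170.8, 7.1, 19.7], 0.41)]
pin_stand [([346.7, 183.8, 20.7, 27.3], 0.92), ([175.8, 231.4, 52.5, 49.4], 0.24)]
reset_pin [([346.2, 241.5, 28.6, 21.0], 0.74), ([358.3, 181.0, 5.6, 36.8], 0.6), ([354.8, 170.2, 10.6, 22.3], 0.41)]
oil_can [([152.8, 151.9, 25.1, 45.1], 0.98)]
tube_offcut [([275.5, 239.5, 30.7, 33.9], 0.86)]
(384, 512, 3)
```

View pics/top0.png

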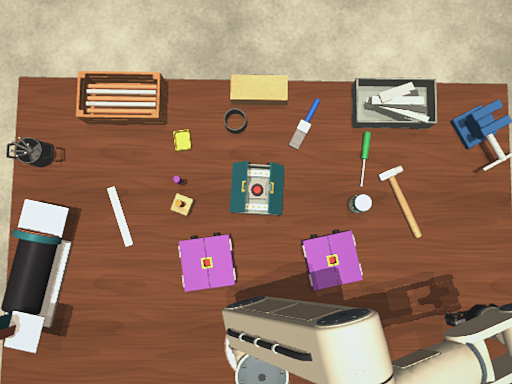

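View pics/scene0.png

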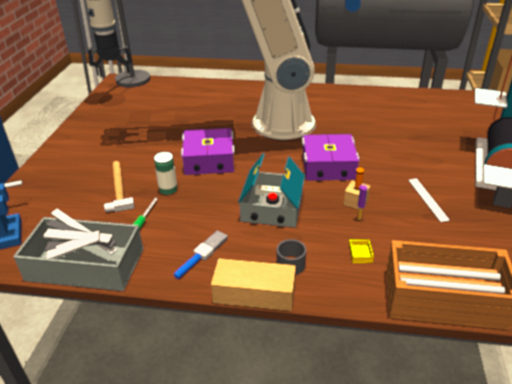

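The top picture shows the teal, open starter box at (257,189); the purple closed look-alikes are at (207,262) and (332,260). There are two pins: orange in the wooden stand at (181,204), and purple at (177,180). The orange one and the teal box fit the description. I'll confirm both in one enlarged crop.

```bash
python3 - <<'E'
from h import *
f=cv2.imread("pics/top0.png"); c=f[145:230,160:300]; a=cv2.resize(c,None,fx=5,fy=5,interpolation=cv2.INTER_CUBIC)
g=cv2.imread("pics/scene0.png")[145:235,230:390]; b=cv2.resize(g,(700,394),interpolation=cv2.INTER_CUBIC)[:175*2-185+10]
g=cv2.resize(cv2.imread("pics/scene0.png")[148:232,235:375],None,fx=5,fy=5,interpolation=cv2.INTER_CUBIC)
o=np.vstack([a,g]); o=cv2.resize(o,None,fx=.7,fy=.7,interpolation=cv2.INTER_AREA); cv2.imwrite("pics/crop1.png",o); print(o.shape)
print("button",pt("top",257.5,190,48)); print("boxc",pt("top",257.5,189,70))
print("pin top",pt("top",180,203,126),"stand",pt("top",181,204,56)); print("purple",pt("top",177.5,180,120))
hsv=cv2.cvtColor(f,cv2.COLOR_BGR2HSV)
m=((hsv[...,0]>80)&(hsv[...,0]<97)&(hsv[...,1]>90)).astype('uint8')
n,l,s,ce=cv2.connectedComponentsWithStats(m)
for i in range(1,n):
    if s[i][4]>60: print(s[i],ce[i],cv2.minAreaRect(np.argwhere(l==i)[:,::-1].astype('float32')))
m=((hsv[...,0]>5)&(hsv[...,0]<22)&(hsv[...,1]>230)&(hsv[...,2]>180)).astype('uint8');m[:, :160]=0;m[:,200:]=0;m[:190]=0;m[220:]=0
print(np.argwhere(m)[:,::-1].mean(0),m.sum())
print("can",pt("top",361,203,130)," tube",pt("top",235,121,60))
E
```

```text
(592, 490, 3)
button [535.34273342  21.60419334  48.        ]
boxc [536.72066444  21.46382101  70.        ]
pin top [481.99853192 277.09349838 126.        ] stand [483.14305728 285.59169033  56.        ]
purple [559.24273614 288.48495379 120.        ]
[230 161  18  51 671] [238.20566319 186.62891207] ((238.562255859375, 186.00389099121094), (14.471763610839844, 50.96306228637695), 3.5763344764709473)
[268 162  16  53 621] [275.99355878 188.58937198] ((275.7030944824219, 188.03195190429688), (13.667706489562988, 51.58310317993164), 2.6025619506835938)
[ 13 229  49  16 349] [ 36.4756447  237.78796562] ((36.67227554321289, 237.67503356933594), (48.258914947509766, 8.7045259475708), 11.070201873779297)
[  0 313  12  16 126] [  4.6984127  320.70634921] ((5.5, 320.5), (11.0, 15.0), 0.0)
[nan nan] 0
can [ 487.8502148  -323.07256801  130.        ]  tube [776.88190375 103.26977588  60.        ]<stdin>:14: RuntimeWarning: Mean of empty slice.
  ret = um.true_divide(
```

View pics/crop1.png

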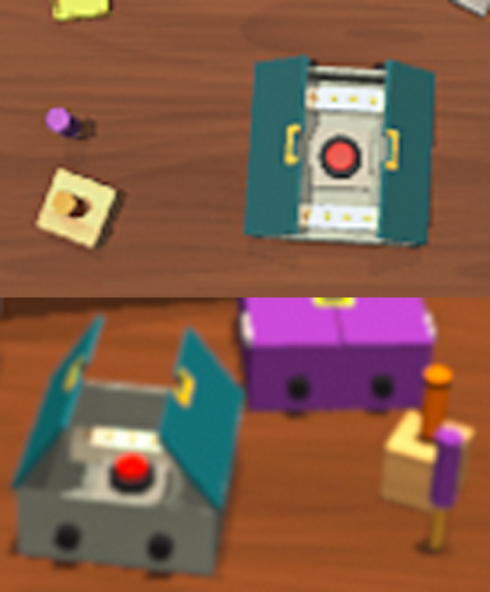

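The crop confirms it: the teal open box (covers about 53° up, red button between them) and the orange pin in its wooden stand. The purple pin beside it has no stand and is the look-alike.

```bash
python3 - <<'E'
from h import *
s=r.sense(); print({k:np.round(s[k],3) for k in("clock","eef_pos","tcp_rot","opening","contact_force","grasp_force")})
print(R.from_euler('xyz',s["tcp_rot"]).as_matrix().round(2))
K,e,Rm=cam("wrist"); print(e,Rm.round(2),K.round(0))
E
```

```text
{'clock': np.float64(0.7), 'eef_pos': array([ 158.743, -604.54 ,  231.298]), 'tcp_rot': array([ 3.142, -0.   ,  0.257]), 'opening': np.float64(0.999), 'contact_force': array([-0.453, -0.497, -0.595]), 'grasp_force': np.float64(0.0)}
[[ 0.97  0.25  0.  ]
 [ 0.25 -0.97 -0.  ]
 [ 0.    0.   -1.  ]]
[ 224.64203223 -586.44358077  374.08612623] [[ 0.25 -0.93 -0.26]
 [-0.97 -0.25 -0.07]
 [-0.    0.27 -0.96]] [[305.   0. 259.]
 [  0. 305. 186.]
 [  0.   0.   1.]]
```

>>> servo_tool:
  deltas:
    - {"x":40,"y":50,"z":15}
    - {"x":75,"y":90,"z":25}
    - {"x":100,"y":130,"z":25}
    - {"x":130,"y":175,"z":25}
    - {"x":160,"y":220,"z":25}
    - {"x":190,"y":265,"z":25}
    - {"x":215,"y":310,"z":25}
    - {"x":245,"y":355,"z":25}
    - {"x":270,"y":400,"z":25}
    - {"x":300,"y":440,"z":25}

```text
invalid input
```

>>> servo_tool:
  deltas:
    - {"x":30,"y":40,"z":15,"rx":0,"ry":0,"rz":-0.03,"gripper":1}
    - {"x":60,"y":80,"z":25,"rx":0,"ry":0,"rz":-0.06,"gripper":1}
    - {"x":80,"y":120,"z":25,"rx":0,"ry":0,"rz":-0.1,"gripper":1}
    - {"x":110,"y":165,"z":25,"rx":0,"ry":0,"rz":-0.13,"gripper":1}
    - {"x":135,"y":205,"z":25,"rx":0,"ry":0,"rz":-0.16,"gripper":1}
    - {"x":160,"y":245,"z":25,"rx":0,"ry":0,"rz":-0.2,"gripper":1}
    - {"x":185,"y":285,"z":25,"rx":0,"ry":0,"rz":-0.23,"gripper":1}
    - {"x":210,"y":325,"z":25,"rx":0,"ry":0,"rz":-0.26,"gripper":1}
    - {"x":235,"y":365,"z":25,"rx":0,"ry":0,"rz":-0.29,"gripper":1}
    - {"x":260,"y":405,"z":25,"rx":0,"ry":0,"rz":-0.29,"gripper":1}
  newtons: 40

```text
clock: 1.7
eef_pos: [419.5, -197.8, 256.7]
tcp_rot: [3.141, -0.001, -0.034]
contact_force: [-0.2, -0.6, 0.6]
opening: 1.004
grasp_force: 0.0
```

>>> servo_tool:
  deltas:
    - {"x":23,"y":43,"z":0}
    - {"x":46,"y":86,"z":0}
    - {"x":69,"y":129,"z":0}
    - {"x":92,"y":172,"z":0}
    - {"x":117,"y":219,"z":0}
    - {"x":117,"y":219,"z":0}
    - {"x":117,"y":219,"z":0}

```text
invalid input
```

```bash
python3 - <<'E'
from h import *
s=r.sense(); print(s["eef_pos"],s["tcp_rot"])
c=cam("wrist"); f=r.grab_frame("wrist"); cv2.imwrite("pics/w1.png",f)
for k in("reset_button","cover_left","starter_box"):
    print(k,[(d["box"],round(d["conf"],2)) for d in r.recognise(k,"wrist")][:4])
hsv=cv2.cvtColor(f,cv2.COLOR_BGR2HSV)
m=(((hsv[...,0]<8)|(hsv[...,0]>172))&(hsv[...,1]>150)&(hsv[...,2]>120)).astype('uint8')
n,l,st,ce=cv2.connectedComponentsWithStats(m)
for i in range(1,n):
    if st[i][4]>60: print(st[i],ce[i],pt("wrist",*ce[i],48,c))
E
```

```text
[ 419.52358407 -197.80805356  256.67209898] [ 3.14116142e+00 -8.92386536e-04 -3.43443738e-02]
reset_button [([383.9, 1.2, 12.8, 34.0], 0.56)]
cover_left [([207.0, 200.0, 104.3, 130.9], 0.88)]
starter_box [([0.0, 2.0, 152.8, 149.7], 0.82), ([0.5, 194.2, 71.5, 115.1], 0.79), ([208.9, 169.1, 159.6, 159.5], 0.77)]
```

View pics/w1.png

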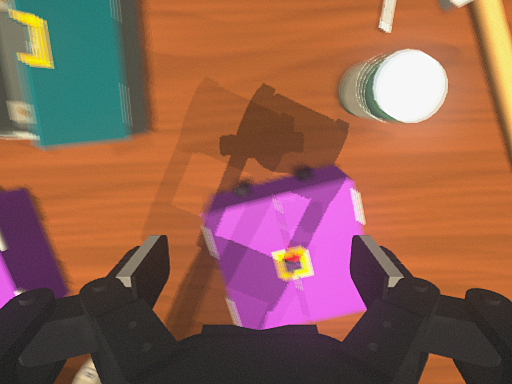

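That move was refused because its rows left fields out, so the picture shows the purple look-alike at (290,260), with the teal box at top left. I'll repeat the move with complete rows.

>>> servo_tool:
  deltas:
    - {"x":23,"y":43,"z":0,"rx":0,"ry":0,"rz":0,"gripper":1}
    - {"x":46,"y":86,"z":0,"rx":0,"ry":0,"rz":0,"gripper":1}
    - {"x":69,"y":129,"z":0,"rx":0,"ry":0,"rz":0,"gripper":1}
    - {"x":92,"y":172,"z":0,"rx":0,"ry":0,"rz":0,"gripper":1}
    - {"x":117,"y":219,"z":0,"rx":0,"ry":0,"rz":0,"gripper":1}
    - {"x":117,"y":219,"z":0,"rx":0,"ry":0,"rz":0,"gripper":1}
    - {"x":117,"y":219,"z":0,"rx":0,"ry":0,"rz":0,"gripper":1}
  newtons: 40

```text
clock: 2.6
eef_pos: [535.9, 19.0, 255.9]
tcp_rot: [3.141, 0.001, -0.032]
contact_force: [-0.7, 0.0, -0.2]
opening: 1.001
grasp_force: 0.0
```

```bash
python3 - <<'E'
from h import *
s=r.sense(); print(s["eef_pos"],s["tcp_rot"])
c=cam("wrist"); f=r.grab_frame("wrist"); cv2.imwrite("pics/w2.png",f)
for k in("reset_button","cover_left"):
    print(k,[(d["box"],round(d["conf"],2)) for d in r.recognise(k,"wrist")][:4])
hsv=cv2.cvtColor(f,cv2.COLOR_BGR2HSV)
m=(((hsv[...,0]<5)|(hsv[...,0]>172))&(hsv[...,1]>150)&(hsv[...,2]>120)).astype('uint8')
n,l,st,ce=cv2.connectedComponentsWithStats(m)
for i in range(1,n):
    if st[i][4]>60: print(st[i],ce[i],pt("wrist",*ce[i],48,c))
E
```

```text
[535.86161676  19.00523859 255.9219523 ] [ 3.14103174e+00  7.44232810e-04 -3.24429570e-02]
reset_button [([245.9, 144.5, 23.2, 22.6], 0.9)]
cover_left [([417.7, 282.7, 47.5, 101.3], 0.95), ([169.9, 74.0, 50.2, 188.5], 0.9), ([70.6, 354.1, 32.0, 29.9], 0.56)]
[245 146  24  24 433] [256.60508083 157.22632794] [539.56498916  22.43351774  48.        ]
```

View pics/w2.png

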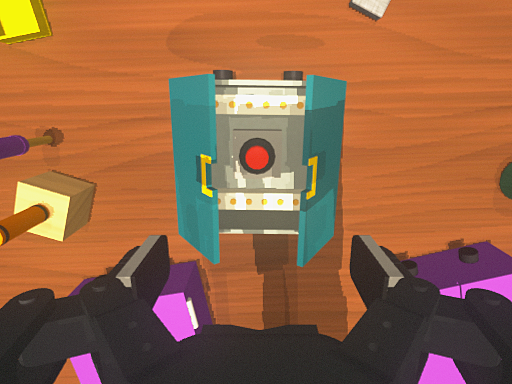

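The wrist view shows the teal box with its button at (257,157), about (538,22) in the world. The covers stand about 55° open. I'll shut the fingers and press the left cover first.

>>> servo_tool:
  deltas:
    - {"x":1,"y":28,"z":-20,"rx":0,"ry":0,"rz":0,"gripper":-1}
    - {"x":2,"y":57,"z":-50,"rx":0,"ry":0,"rz":0,"gripper":-1}
    - {"x":2,"y":57,"z":-80,"rx":0,"ry":0,"rz":0,"gripper":-1}
    - {"x":2,"y":57,"z":-95,"rx":0,"ry":0,"rz":0,"gripper":-1}
    - {"x":2,"y":57,"z":-105,"rx":0,"ry":0,"rz":0,"gripper":-1}
    - {"x":2,"y":56,"z":-115,"rx":0,"ry":0,"rz":0,"gripper":-1}
    - {"x":2,"y":54,"z":-125,"rx":0,"ry":0,"rz":0,"gripper":-1}
    - {"x":2,"y":52,"z":-135,"rx":0,"ry":0,"rz":0,"gripper":-1}
    - {"x":2,"y":50,"z":-145,"rx":0,"ry":0,"rz":0,"gripper":-1}
    - {"x":2,"y":50,"z":-145,"rx":0,"ry":0,"rz":0,"gripper":-1}
  newtons: 40

```text
clock: 3.75
eef_pos: [537.2, 69.0, 110.2]
tcp_rot: [3.141, 0.001, -0.034]
contact_force: [-0.1, -0.7, 0.4]
opening: -0.0
grasp_force: 0.0
```

>>> servo_tool:
  deltas:
    - {"x":0,"y":-2,"z":-8,"rx":0,"ry":0,"rz":0,"gripper":-1}
    - {"x":0,"y":-5,"z":-16,"rx":0,"ry":0,"rz":0,"gripper":-1}
    - {"x":0,"y":-8,"z":-24,"rx":0,"ry":0,"rz":0,"gripper":-1}
    - {"x":0,"y":-10,"z":-29,"rx":0,"ry":0,"rz":0,"gripper":-1}
    - {"x":0,"y":-10,"z":-32,"rx":0,"ry":0,"rz":0,"gripper":-1}
  newtons: 40

```text
clock: 4.25
eef_pos: [537.4, 59.2, 78.5]
tcp_rot: [3.141, 0.001, -0.033]
contact_force: [-0.3, -0.6, 1.6]
opening: 0.0
grasp_force: 0.7
```

```bash
python3 - <<'E'
from h import *
f=r.grab_frame("scene"); t=r.grab_frame("top")
a=cv2.resize(f[120:240,200:400],None,fx=3,fy=3,interpolation=cv2.INTER_CUBIC)
cv2.imwrite("pics/s3.png",a)
E
```

```text
(no output)
```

View pics/s3.png

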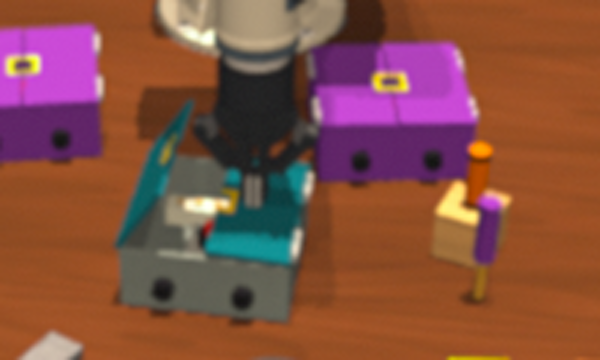

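The left cover is down almost flat. I'll press it home, then lift and cross to the right one.

>>> servo_tool:
  deltas:
    - {"x":0,"y":-10,"z":-2,"rx":0,"ry":0,"rz":0,"gripper":-1}
    - {"x":0,"y":-10,"z":-4,"rx":0,"ry":0,"rz":0,"gripper":-1}
    - {"x":0,"y":-10,"z":-4,"rx":0,"ry":0,"rz":0,"gripper":-1}
  newtons: 40

```text
clock: 4.65
eef_pos: [537.8, 48.5, 76.0]
tcp_rot: [3.141, -0.0, -0.033]
contact_force: [-2.1, -5.2, 8.8]
opening: -0.004
grasp_force: 4.6
```

>>> servo_tool:
  deltas:
    - {"x":0,"y":0,"z":40,"rx":0,"ry":0,"rz":0,"gripper":-1}
    - {"x":0,"y":0,"z":85,"rx":0,"ry":0,"rz":0,"gripper":-1}
    - {"x":0,"y":-40,"z":95,"rx":0,"ry":0,"rz":0,"gripper":-1}
    - {"x":0,"y":-85,"z":95,"rx":0,"ry":0,"rz":0,"gripper":-1}
    - {"x":0,"y":-82,"z":85,"rx":0,"ry":0,"rz":0,"gripper":-1}
    - {"x":0,"y":-82,"z":60,"rx":0,"ry":0,"rz":0,"gripper":-1}
    - {"x":0,"y":-80,"z":50,"rx":0,"ry":0,"rz":0,"gripper":-1}
    - {"x":0,"y":-77,"z":40,"rx":0,"ry":0,"rz":0,"gripper":-1}
    - {"x":0,"y":-73,"z":30,"rx":0,"ry":0,"rz":0,"gripper":-1}
    - {"x":0,"y":-69,"z":20,"rx":0,"ry":0,"rz":0,"gripper":-1}
  newtons: 40

```text
clock: 5.65
eef_pos: [537.7, -19.0, 94.6]
tcp_rot: [-3.142, -0.0, -0.033]
contact_force: [0.8, 0.5, 3.2]
opening: 0.001
grasp_force: 1.2
```

>>> servo_tool:
  deltas:
    - {"x":0,"y":3,"z":-8,"rx":0,"ry":0,"rz":0,"gripper":-1}
    - {"x":0,"y":6,"z":-15,"rx":0,"ry":0,"rz":0,"gripper":-1}
    - {"x":0,"y":10,"z":-20,"rx":0,"ry":0,"rz":0,"gripper":-1}
    - {"x":0,"y":14,"z":-21,"rx":0,"ry":0,"rz":0,"gripper":-1}
    - {"x":0,"y":14,"z":-21,"rx":0,"ry":0,"rz":0,"gripper":-1}
  newtons: 40

```text
clock: 6.15
eef_pos: [538.6, -7.3, 75.9]
tcp_rot: [3.138, -0.002, -0.032]
contact_force: [-5.2, -12.3, 22.3]
opening: 0.0
grasp_force: 10.9
```

>>> servo_tool:
  deltas:
    - {"x":0,"y":0,"z":40,"rx":0,"ry":0,"rz":0,"gripper":0}
    - {"x":0,"y":0,"z":90,"rx":0,"ry":0,"rz":0,"gripper":0}
    - {"x":-10,"y":40,"z":140,"rx":0,"ry":0,"rz":0,"gripper":0}
    - {"x":-15,"y":85,"z":160,"rx":0,"ry":0,"rz":0,"gripper":0}
    - {"x":-20,"y":135,"z":165,"rx":0,"ry":0,"rz":0,"gripper":0}
    - {"x":-30,"y":180,"z":165,"rx":0,"ry":0,"rz":0,"gripper":0}
    - {"x":-30,"y":210,"z":165,"rx":0,"ry":0,"rz":0,"gripper":0}
    - {"x":-30,"y":210,"z":165,"rx":0,"ry":0,"rz":0,"gripper":0}
    - {"x":-30,"y":210,"z":165,"rx":0,"ry":0,"rz":0,"gripper":0}
  newtons: 40

```text
clock: 7.05
eef_pos: [507.1, 205.1, 238.7]
tcp_rot: [3.141, 0.001, -0.031]
contact_force: [0.2, -0.1, -1.2]
opening: 0.5
grasp_force: 0.0
```

```bash
python3 - <<'E'
from h import *
s=r.sense(); print(s["eef_pos"],s["tcp_rot"])
c=cam("wrist"); f=r.grab_frame("wrist"); t=r.grab_frame("top"); cv2.imwrite("pics/w4.png",f); cv2.imwrite("pics/t4.png",t)
for k in("reset_pin","pin_stand","hole"):
    print(k,[(d["box"],round(d["conf"],2)) for d in r.recognise(k,"wrist")][:4])
a=cv2.resize(t[150:215,160:290],(512,256),interpolation=cv2.INTER_CUBIC)
cv2.imwrite("pics/c4.png",np.vstack([f[:340],a]))
E
```

```text
[507.12299395 205.08035184 238.70348448] [ 3.14088280e+00  9.60778802e-04 -3.10390010e-02]
reset_pin [([143.6, 103.7, 46.1, 27.5], 0.92), ([161.3, 176.8, 35.2, 43.9], 0.89)]
pin_stand [([159.7, 148.8, 68.5, 69.0], 0.74)]
hole [([332.4, 32.1, 179.1, 180.4], 0.9), ([507.5, 250.1, 4.5, 59.0], 0.47)]
```

View pics/c4.png

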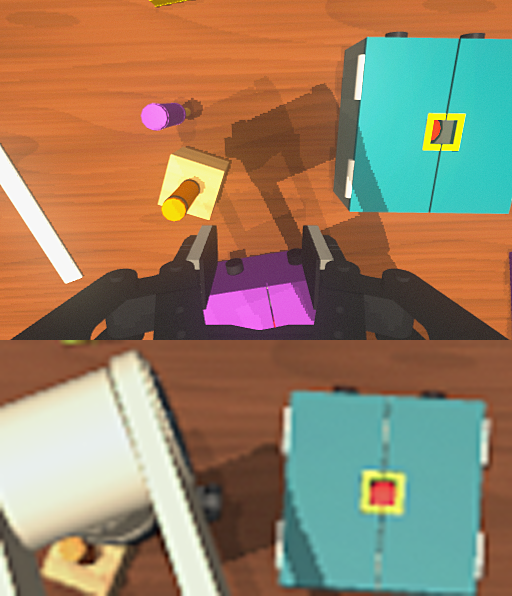

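Both covers are shut and meet at the seam. The hole shows at (444,132), the orange pin's top at (175,210) and the purple look-alike at (155,117). Next I'll work out the positions.

```bash
cat >> h.py <<'E'
def blobs(f,lo,hi,amin,roi=None):
    m=cv2.inRange(cv2.cvtColor(f,cv2.COLOR_BGR2HSV),lo,hi)
    if roi: q=np.zeros_like(m); x0,y0,x1,y1=roi; q[y0:y1,x0:x1]=m[y0:y1,x0:x1]; m=q
    n,l,s,c=cv2.connectedComponentsWithStats(m)
    return [(s[i],s[i][:2]+(s[i][2:4]-1)/2,c[i]) for i in range(1,n) if s[i][4]>=amin]
E
python3 - <<'E'
from h import *
f=cv2.imread("pics/w4.png");t=cv2.imread("pics/t4.png"); c=cam("wrist")
for b in blobs(f,(22,150,120),(38,255,255),60,(380,90,500,180)): print("hole w",b[0],pt("wrist",*b[1],76,c))
for b in blobs(t,(22,120,120),(38,255,255),10,(240,160,280,215)): print("hole t",b[0],pt("top",*b[1],76))
# pin top circle: bright orange
for b in blobs(f,(12,200,200),(26,255,255),40,(150,165,215,225)): print("pin w",b[0],pt("wrist",*b[1],126,c))
cir=f[195:225,155:195]; print(cv2.cvtColor(cir,cv2.COLOR_BGR2HSV)[::6,::6].tolist())
print("pin top", pt("wrist",174,210,126,c)," shoulder", pt("wrist",192.5,187,56,c))
t0=cv2.imread("pics/top0.png")
for P in ([482,278,126],[483,280,126],[483,280,56]): print(proj("top",P),proj("wrist",P,c))
E
```

```text
hole w [423 113  43  38 779] [539.37900715  19.41835788  76.        ]
hole t [252 184  10  10  59] [537.82827906  24.86811971  76.        ]
pin w [163 198  23  24 193] [484.38014068 280.68078713 126.        ]
[[[12, 184, 220], [31, 91, 252], [30, 100, 248], [15, 176, 119], [14, 222, 184], [15, 242, 190], [16, 244, 182]], [[12, 190, 211], [30, 95, 247], [28, 246, 248], [25, 245, 247], [26, 245, 251], [15, 171, 109], [15, 233, 164]], [[12, 190, 217], [17, 231, 245], [27, 245, 247], [28, 245, 247], [25, 245, 247], [13, 235, 180], [31, 96, 253]], [[12, 192, 203], [11, 179, 211], [27, 245, 247], [27, 245, 247], [27, 245, 247], [11, 218, 164], [31, 86, 252]], [[12, 190, 207], [13, 193, 207], [18, 247, 248], [27, 246, 248], [26, 250, 252], [12, 192, 210], [12, 182, 214]]]
pin top [483.90778615 280.73299865 126.        ]  shoulder [485.10680663 278.85491451  56.        ]
[179.72572337 202.99677187] [177.28446389 211.91006453]
[179.12858914 202.68928367] [174.9306232  210.92992947]
[182.61848192 204.05768436] [191.65135175 188.85123323]
```

>>> servo_tool:
  deltas:
    - {"x":-10,"y":35,"z":-30,"rx":0,"ry":0,"rz":0,"gripper":0}
    - {"x":-23,"y":75,"z":-60,"rx":0,"ry":0,"rz":0,"gripper":0}
    - {"x":-23,"y":75,"z":-90,"rx":0,"ry":0,"rz":0,"gripper":0}
    - {"x":-23,"y":75,"z":-90,"rx":0,"ry":0,"rz":0,"gripper":0}
    - {"x":-23,"y":75,"z":-90,"rx":0,"ry":0,"rz":0,"gripper":0}
  newtons: 40

```text
clock: 7.8
eef_pos: [484.9, 278.6, 149.5]
tcp_rot: [3.141, 0.001, -0.034]
contact_force: [0.7, 0.9, 0.2]
opening: 0.499
grasp_force: 0.0
```

```bash
python3 - <<'E'
from h import *
s=r.sense(); print(s["eef_pos"])
c=cam("wrist"); f=r.grab_frame("wrist"); cv2.imwrite("pics/w5.png",f)
print([(d["box"],round(d["conf"],2)) for d in r.recognise("reset_pin","wrist")][:4])
for b in blobs(f,(16,200,200),(30,255,255),150): print("pin w",b[0],b[1],pt("wrist",*b[1],126,c))
E
```

```text
[484.90902243 278.60649211 149.47174427]
[([211.2, 57.9, 40.9, 43.8], 0.85), ([232.2, 174.9, 37.0, 64.8], 0.79)]
```

View pics/w5.png

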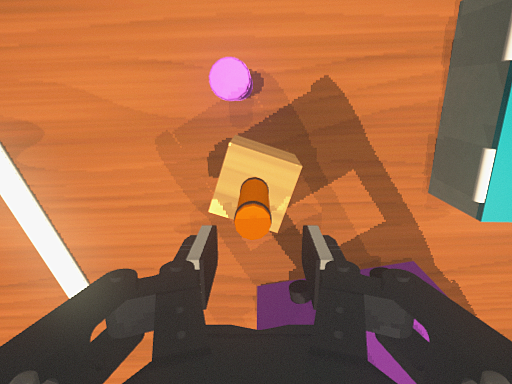

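```bash
python3 - <<'E'
from h import *
print(pt("wrist",253,221,126),pt("wrist",255,184,56), r.sense()["eef_pos"])
E
```

```text
[485.45435521 283.32294523 126.        ] [488.94316765 283.04470403  56.        ] [486.03658498 279.06057924 150.92219643]
```

The orange pin's top at (253,221) lies between the fingers, 3–4 mm to the left. I'll shift, descend and grip.

>>> servo_tool:
  deltas:
    - {"x":0,"y":3,"z":-15,"rx":0,"ry":0,"rz":0,"gripper":0}
    - {"x":0,"y":3,"z":-35,"rx":0,"ry":0,"rz":0,"gripper":0}
    - {"x":0,"y":3,"z":-55,"rx":0,"ry":0,"rz":0,"gripper":0}
    - {"x":0,"y":3,"z":-70,"rx":0,"ry":0,"rz":0,"gripper":0}
    - {"x":0,"y":3,"z":-70,"rx":0,"ry":0,"rz":0,"gripper":0}
    - {"x":0,"y":3,"z":-70,"rx":0,"ry":0,"rz":0,"gripper":-0.4}
    - {"x":0,"y":3,"z":-70,"rx":0,"ry":0,"rz":0,"gripper":-1}
    - {"x":0,"y":3,"z":-70,"rx":0,"ry":0,"rz":0,"gripper":-1}
    - {"x":0,"y":3,"z":-70,"rx":0,"ry":0,"rz":0,"gripper":-1}
    - {"x":0,"y":3,"z":-70,"rx":0,"ry":0,"rz":0,"gripper":-1}
  newtons: 40

```text
clock: 8.9
eef_pos: [485.3, 282.8, 80.1]
tcp_rot: [-3.141, -0.001, -0.033]
contact_force: [-0.3, -0.7, 6.4]
opening: 0.244
grasp_force: 39.1
```

>>> servo_tool:
  deltas:
    - {"x":0,"y":0,"z":10,"rx":0,"ry":0,"rz":0,"gripper":-1}
    - {"x":0,"y":0,"z":25,"rx":0,"ry":0,"rz":0,"gripper":-1}
    - {"x":0,"y":0,"z":45,"rx":0,"ry":0,"rz":0,"gripper":-1}
    - {"x":0,"y":0,"z":65,"rx":0,"ry":0,"rz":0,"gripper":-1}
    - {"x":0,"y":0,"z":90,"rx":0,"ry":0,"rz":0,"gripper":-1}
    - {"x":0,"y":0,"z":110,"rx":0,"ry":0,"rz":0,"gripper":-1}
    - {"x":0,"y":0,"z":120,"rx":0,"ry":0,"rz":0,"gripper":-1}
    - {"x":0,"y":0,"z":120,"rx":0,"ry":0,"rz":0,"gripper":-1}
    - {"x":5,"y":-25,"z":120,"rx":0,"ry":0,"rz":0,"gripper":-1}
    - {"x":10,"y":-50,"z":120,"rx":0,"ry":0,"rz":0,"gripper":-1}
  newtons: 60

```text
clock: 9.9
eef_pos: [494.0, 232.0, 198.2]
tcp_rot: [3.141, 0.001, -0.032]
contact_force: [-0.2, 0.4, -0.4]
opening: 0.243
grasp_force: 58.7
```

>>> servo_tool:
  deltas:
    - {"x":5,"y":-25,"z":0,"rx":0,"ry":0,"rz":0,"gripper":-1}
    - {"x":10,"y":-50,"z":0,"rx":0,"ry":0,"rz":0,"gripper":-1}
    - {"x":15,"y":-75,"z":0,"rx":0,"ry":0,"rz":0,"gripper":-1}
    - {"x":20,"y":-100,"z":0,"rx":0,"ry":0,"rz":0,"gripper":-1}
    - {"x":25,"y":-125,"z":0,"rx":0,"ry":0,"rz":0,"gripper":-1}
    - {"x":30,"y":-150,"z":0,"rx":0,"ry":0,"rz":0,"gripper":-1}
    - {"x":36,"y":-180,"z":0,"rx":0,"ry":0,"rz":0,"gripper":-1}
    - {"x":42,"y":-210,"z":0,"rx":0,"ry":0,"rz":0,"gripper":-1}
    - {"x":42,"y":-210,"z":0,"rx":0,"ry":0,"rz":0,"gripper":-1}
    - {"x":42,"y":-210,"z":0,"rx":0,"ry":0,"rz":0,"gripper":-1}
  newtons: 60

```text
clock: 10.9
eef_pos: [536.1, 22.2, 198.2]
tcp_rot: [-3.141, 0.002, -0.035]
contact_force: [-0.7, -0.4, -0.9]
opening: 0.241
grasp_force: 58.8
```

```bash
python3 - <<'E'
from h import *
s=r.sense(); print(s["eef_pos"],s["tcp_rot"],s["opening"],s["grasp_force"])
c=cam("wrist"); f=r.grab_frame("wrist"); cv2.imwrite("pics/w6.png",f)
e=s["eef_pos"]; p=[e[0],e[1]]
for z in (0,50,120): print(z,proj("wrist",[*p,e[2]-74+z],c))   # pin z -> px (tip z ~ TCP-74)
for b in blobs(f,(22,150,120),(38,255,255),60): print("yellow",b[0],b[1],pt("wrist",*b[1],76,c))
print(proj("wrist",[539,22,76],c))
E
```

```text
[536.07033029  22.15960931 198.2173391 ] [-3.14137707e+00  1.90026112e-03 -3.49519900e-02] 0.24053839566417387 58.77053260803223
0 [259.99768455 194.6365382 ]
50 [260.15288113 220.29188284]
120 [260.59449487 293.29447166]
yellow [  0   0  17  27 338] [ 8. 13.] [675.39860777 213.43789454  76.        ]
yellow [239 156  19  39 422] [248. 175.] [539.60180834  32.68445484  76.        ]
yellow [261 156  19  40 425] [270.  175.5] [538.47700753  13.04207332  76.        ]
[259.96883562 175.26114054]
```

View pics/w6.png

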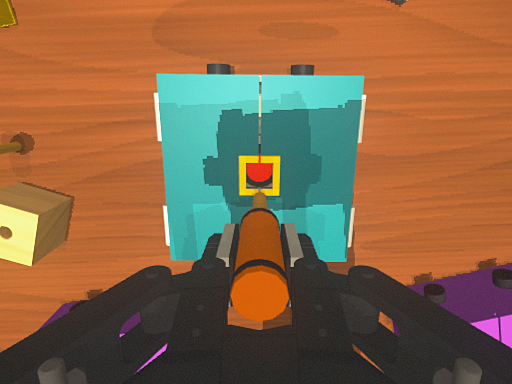

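The yellow-edged hole is centred at (259,175.5), about (539,23) in the world. The brass tip hangs near (260,194), so it needs about +3 mm in x. I'll shift and descend through the hole.

>>> servo_tool:
  deltas:
    - {"x":3,"y":0.5,"z":-10,"rx":0,"ry":0,"rz":0,"gripper":-1}
    - {"x":3,"y":0.5,"z":-20,"rx":0,"ry":0,"rz":0,"gripper":-1}
    - {"x":3,"y":0.5,"z":-30,"rx":0,"ry":0,"rz":0,"gripper":-1}
    - {"x":3,"y":0.5,"z":-40,"rx":0,"ry":0,"rz":0,"gripper":-1}
    - {"x":3,"y":0.5,"z":-50,"rx":0,"ry":0,"rz":0,"gripper":-1}
    - {"x":3,"y":0.5,"z":-58,"rx":0,"ry":0,"rz":0,"gripper":-1}
    - {"x":3,"y":0.5,"z":-65,"rx":0,"ry":0,"rz":0,"gripper":-1}
    - {"x":3,"y":0.5,"z":-70,"rx":0,"ry":0,"rz":0,"gripper":-1}
    - {"x":3,"y":0.5,"z":-74,"rx":0,"ry":0,"rz":0,"gripper":-1}
    - {"x":3,"y":0.5,"z":-74,"rx":0,"ry":0,"rz":0,"gripper":-1}
  newtons: 60

```text
clock: 11.95
eef_pos: [539.5, 22.9, 124.8]
tcp_rot: [3.142, 0.001, -0.033]
contact_force: [-0.4, 0.1, -1.2]
opening: 0.242
grasp_force: 58.8
```

>>> servo_tool:
  deltas:
    - {"x":0,"y":0,"z":-3,"rx":0,"ry":0,"rz":0,"gripper":-1}
    - {"x":0,"y":0,"z":-5,"rx":0,"ry":0,"rz":0,"gripper":-1}
    - {"x":0,"y":0,"z":-7,"rx":0,"ry":0,"rz":0,"gripper":-1}
    - {"x":0,"y":0,"z":-7,"rx":0,"ry":0,"rz":0,"gripper":-1}
  newtons: 60

```text
clock: 12.35
eef_pos: [540.1, 23.0, 118.5]
tcp_rot: [-3.142, -0.001, -0.033]
contact_force: [0.3, -0.2, 3.0]
opening: 0.243
grasp_force: 58.8
```

>>> servo_tool:
  deltas:
    - {"x":0,"y":0,"z":-2,"rx":0,"ry":0,"rz":0,"gripper":-1}
    - {"x":0,"y":0,"z":-4,"rx":0,"ry":0,"rz":0,"gripper":-1}
    - {"x":0,"y":0,"z":-5,"rx":0,"ry":0,"rz":0,"gripper":-1}
    - {"x":0,"y":0,"z":-5,"rx":0,"ry":0,"rz":0,"gripper":-1}
    - {"x":0,"y":0,"z":-5,"rx":0,"ry":0,"rz":0,"gripper":-1}
  newtons: 60

```text
clock: 12.85
eef_pos: [541.1, 23.0, 115.5]
tcp_rot: [-3.141, -0.003, -0.033]
contact_force: [-3.0, -0.4, 25.1]
opening: 0.239
grasp_force: 61.1
```

```bash
python3 - <<'E'
from h import *
s=r.sense(); print(s["eef_pos"],s["contact_force"],s["grasp_force"])
f=r.grab_frame("scene"); w=r.grab_frame("wrist")
a=cv2.resize(f[130:230,220:360],(512,366),interpolation=cv2.INTER_CUBIC)[:280]
cv2.imwrite("pics/f7.png",np.vstack([a,w[:320]]))
E
```

```text
[541.09879681  23.01471064 115.54812431] [-3.03253801 -0.38525068 25.06183309] 61.12804412841797
```

View pics/f7.png

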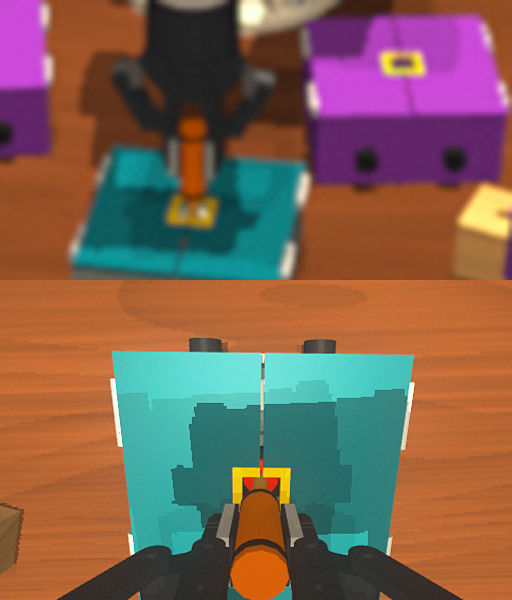

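The pin passes through the hole onto the button. The force jumped from 3 N to 25 N with the tip about 42 mm up, so the button is at its stop. Both covers are flat, so I'm handing in.

```bash
python3 -c "
from rig import r
print(r.sign_off())"
```

```text
the job is handed in; nothing more can be done
None
```

I handed the job in at about 13 s on the robot's clock: both covers are shut and the orange pin is still in the gripper, pressing the red button fully down with about 25 N; the sign-off gave no verdict.

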